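# Crack open the stuck ink box

### The arm

A 6-joint arm with a two-finger parallel gripper is mounted at the origin on the work surface. World frame = base frame: x ahead of the robot, y to its left, z up, the work surface at z = 0. Lengths are in m, angles in rad, forces in N, time in s.
With the tool pointing down it reaches from about 0.3 to 0.85 m from the base axis. Payload 4.2 kg.
Tool frame: the origin (TCP) lies on the centre line of the jaws, within the pads' length; the fingertips stand 22 mm ahead of it and the grasp point (between the pads) lies 3 mm ahead of it; z points along the fingers, y is the line along which they close (so a half turn about z gives the same grasp; the last joint's range is limited). The gripper opens to 91 mm and grips with 3 to 60 N. Pads are 32 mm wide; open, the fingers measure 118 mm over their backs; the gripper's body (76 mm by 178 mm) begins 60 mm behind the grasp point.
Start: joints at [-1.292, 0.32, 1.565, -0, 1.257, -0.02], TCP at [0.169, -0.55, 0.236] pointing down, gripper open.
Joint ranges: [-3.11, 3.11], [-0.84, 2.01], [0.21, 2.61], [-1.34, 4.49], [0.05, 2.63], [-2.56, 2.56]. Speed limits (rad/s): [2.57, 2.57, 3.14, 3.14, 3.14, 3.14].

### API

Orientations are given as a 3x3 rotation matrix whose columns are the frame's x, y, z axes.
In Python, from workcell import observe, camera, sign_off gives the robot as it stands.
- The arm moves only by the tool jog_arm, never from a script. Its argument "rows" is a list of rows, each a list of 5 numbers: the shift along the world's x, y, z in mm, then the turn about the world's z in degrees, then the opening, from -1 (shut) to 1 (fully open). A call has 1 to 20 rows; each row is the pose to reach, as a shift and turn from the pose commanded when the call began; what a row does not reach only later rows make up. A row lasts 1/12 s, in which the tool goes at most 41.7 mm and 7.16 degrees, less where a joint would pass 70% of its speed; a pose out of reach is approached as far as the arm can. A call with a gripper value outside its range is refused whole. The fingers move at their own pace and stop on an object; "squeeze" is the grip in N (left out, the last holds). Time passes only in rows, so rows that repeat a pose let the fingers close. It gives the time, the measured TCP pose, the force, the opening and the grip force at its end, in the units of the state.
- observe(): the state, without advancing time (a new reading comes with each control period).
- camera(name): name is "scene" or "top" or "wrist"; returns a dict with "img" (400x640x3 uint8, red, green, blue), "vertical_fov" (degrees; the focal length in pixels is half the picture's height over the tangent of half this angle, whatever the lens; pixels are square), "cx", "cy" (the principal point, pixels), "k1" (the pictures are not rectified: a ray, as slopes to the right and down, at radius r is drawn at 1 + k1 r^2 times it, then the intrinsics apply), "R" (3x3) and "t" (3): a world point X has camera coordinates R X + t. Camera axes: x right, y down, z forward; pixel columns grow to the right and rows downward; lengths in m; the calibration is good to about 2 mm. A picture is of the moment at which its call begins. There is no depth.
- sign_off(): hands the job in; it is judged then, once.
The state is a dict: "time": time; "joint_pos": joint angles; "dq": joint speeds; "tau": joint torques, N m; "ee_pos": TCP position; "tool_rot": TCP orientation; "contact_force": force on the tool from outside, world axes, zero at the start; "ft_torque": the same for the moment, N m; "width": finger opening in m; "grip_force": force on a finger pad.
Only numpy, scipy, OpenCV 4.12 (cv2) and the standard library are available. Lean on these libraries where they do the work, as an engineer would, in place of code of your own. Each camera call takes 0.05 s, during which the arm holds its last target. There are 200 camera calls.

### The job

The printing block is lying on the lid of the blue ink box: lift it off and lean it squarely on the middle of the wooden rest to dry, printing face up, one short end on the base just inside the ledge and its back against the top of the rail, and let go of it. Then take the lid by its handle, break it free of its sticky seal without letting it fly open, and hold the front edge about three centimetres open so that the printer can slip her ink knife in; finish while still holding the lid there. Leave the roller, the baren, the ink tin and the ink knife where they are.

Things in the scene. Friction and masses are not known exactly. Their poses are not given: they have to be found in the camera images.
- ink_box: Blue metal ink box, screwed down, left or right of the rest; 200 mm front to back (x), 230 mm wide (y), rim 62 mm up; the shut lid's top is 69.5 mm up. Origin: centre of the underside, on the bench. x points from the front (handle side, towards the robot) to the hinge, y along the hinge, z up. Screwed ears stand 20 mm out at its two ends.
- lid (a joint): Lid angle in rad, 0 shut, 0.15 = front edge 30 mm up. Grey plate 200 x 230 x 7 mm, 0.3 to 0.45 kg. A rubber snap seal gummed with dried ink runs along the front rim: it holds until the handle is pulled up with about 15 N (under 1 mm of travel), then the force falls within 10 mm of travel to the lid's weight, about 2 N at the handle. Let go, the lid drops back on to the seal.
- lid_handle (a point): Middle of the grip of the lid's steel bow handle: round bar 12 mm thick, 92 mm long, parallel to the hinge (box y), 80 mm free between its posts; its axis is 36 mm above the lid's top, 28 mm behind the front edge, 170 mm from the hinge line and 43 mm above it when shut. Turns with the lid; axes parallel to the box's when shut.
- lid_hinge (a point): Middle of the hinge line at the lid's far edge, 62.5 mm above the bench; the line is parallel to the box's y axis. It turns with the lid.
- block_center (a point): Centre of the printing block: wooden slab 170 mm long (x), 56 wide (y), 22 thick (z), 0.13 to 0.22 kg; ochre plate and dark panel with red diamonds on the printing face (+z), plain wood below. It starts flat on the lid, face up, lying roughly along the box's y, behind the handle. The short ends are alike.
- block: The same printing block; origin at the centre of its plain underside, 11 mm below the centre.
- rest: Beech block rest, fixed, its back rail on the robot's side, its ledge on the far side. Origin: centre of its underside on the bench; x from ledge to rail (towards the robot), y along the rail, z up. Base 140 x 150 x 12 mm; ledge 8 mm above the base, inner face at x = -60 mm; rail's front face at x = +35 mm, 16 mm thick, top 70 mm up. A block standing against the ledge and leaning on the rail slopes 33 degrees, centre at x = +10, z = 67 mm.
- brayer_center (a point): Ink roller lying on the bench: black rubber roll 42 x 90 mm with a wire frame and a wooden handle, about 185 mm long in all; point near its middle, 20 mm up. Leave alone.
- baren_center (a point): Baren: dark round printing pad 110 mm across, 14 mm thick with a bow grip up to 38 mm; point on its axis, 10 mm up. Leave alone.
- ink_tin_center (a point): Red ink tin, 72 mm across, 75 mm high; its centre, 37 mm up. Leave alone.
- ink_knife_grip (a point): Ink knife (a spatula 210 mm long) lying flat on the far side of the bench; point on its handle. Leave alone.

How it is judged:
By the outcome, as a careful person would: the job done as asked, in the order asked, and still so for the second after the job is handed in, while the arm keeps its last pose, push and grip.
It also fails if it takes over 54 s, if anything falls off the work surface, if the arm or the gripper's body presses on something with over 40 N, if the wrist force passes 120 N, or if a joint passes its speed limit or range.

## Working session

There is one attempt and no reset: what is moved stays moved. The work goes in short steps, Python scripts to look and compute and a tool call to move; the robot and the scene stay as the last step left them, time stands still between calls to the robot, and variables do not carry over. Pictures are saved under pics/ and viewed, at most 10 in all, crops included, and the job is handed in when it is done.

Besides the shell and the picture viewer there is one more tool, called as name([rows], argument=value, ...), one row to a line, values as JSON. jog_arm: Moves the arm, as the interface text tells. Its arguments: {"type":"object","properties":{"rows":{"type":"array","items":{"type":"array","items":{"type":"number"}}},"squeeze":{"type":"number"}},"required":["rows"]}

```bash
mkdir -p pics; ls; cat > h.py <<'E'
import numpy as np, cv2
from workcell import observe, camera, sign_off
def K(c):
    f=200/np.tan(np.radians(c["vertical_fov"])/2); return np.array([[f,0,c["cx"]],[0,f,c["cy"]],[0,0,1]])
def snap(n,f):
    c=camera(n); cv2.imwrite(f"pics/{f}.png",c["img"][:,:,::-1]); np.savez(f"{f}.npz",**c); return c
def proj(c,X):
    X=np.atleast_2d(X).astype(float); r,_=cv2.Rodrigues(np.array(c["R"]))
    return cv2.projectPoints(X,r,np.array(c["t"],float),K(c),np.array([float(c["k1"]),0,0,0]))[0][:,0]
def toz(c,px,z):
    px=np.array(px,float).reshape(-1,1,2); n=cv2.undistortPoints(px,K(c),np.array([float(c["k1"]),0,0,0]))[:,0]
    R=np.array(c["R"]);t=np.array(c["t"]); C=-R.T@t; d=np.c_[n,np.ones(len(n))]@R
    z=np.broadcast_to(z,len(n)); return C+d*((z-C[2])/d[:,2])[:,None]
E
python3 - <<'E'
from h import *
a=snap("scene","s0");b=snap("top","t0")
for c in(a,b):print(c["vertical_fov"],c["k1"],-np.array(c["R"]).T@c["t"])
s=observe();print(s["time"],s["ee_pos"],s["tool_rot"],s["width"])
E
```

```text
pics
52.663631850304256 -0.09583246051737326 [ 1.33361678 -0.40632972  0.91301183]
52.0964707017141 -0.05512204656233991 [4.31327442e-01 7.58473065e-04 1.57146175e+00]
0.1 [ 0.16914868 -0.54912644  0.23517463] [[ 9.55690200e-01  2.94373973e-01 -4.53985390e-04]
 [ 2.94374321e-01 -9.55688904e-01  1.57420302e-03]
 [ 2.95355958e-05 -1.63809203e-03 -9.99998658e-01]] 0.09121965220886481
```

View pics/t0.png

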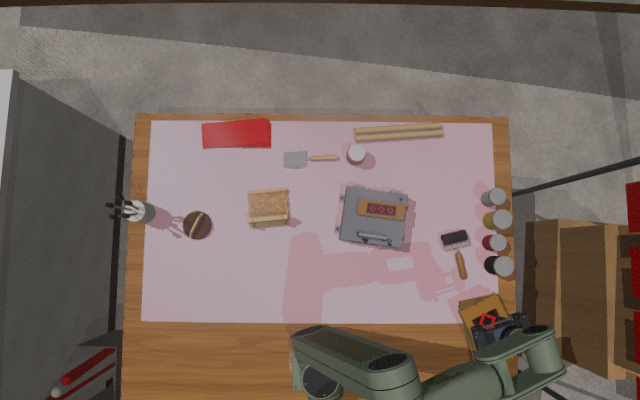

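View pics/s0.png

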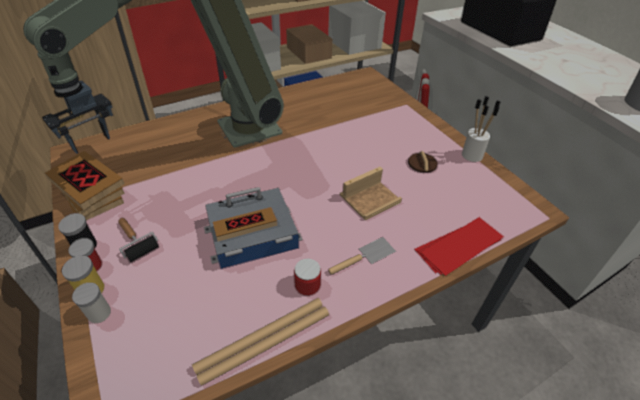

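The top view (up = +x, left = +y) shows the rest around (268,208), the box around (374,217), the block around (381,209) and the handle around (375,239). I'll zoom in on these.

```bash
python3 - <<'E'
from h import *
a=cv2.imread("pics/t0.png")[170:265,238:418];A=cv2.resize(a,None,fx=4.4,fy=4.4,interpolation=cv2.INTER_CUBIC)
b=cv2.imread("pics/s0.png")[160:270,200:410];
cv2.imwrite("pics/t0c.png",A)
cv2.imwrite("pics/s0c.png",cv2.resize(b,None,fx=3.8,fy=3.8,interpolation=cv2.INTER_CUBIC))
E
```

```text
(no output)
```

View pics/t0c.png

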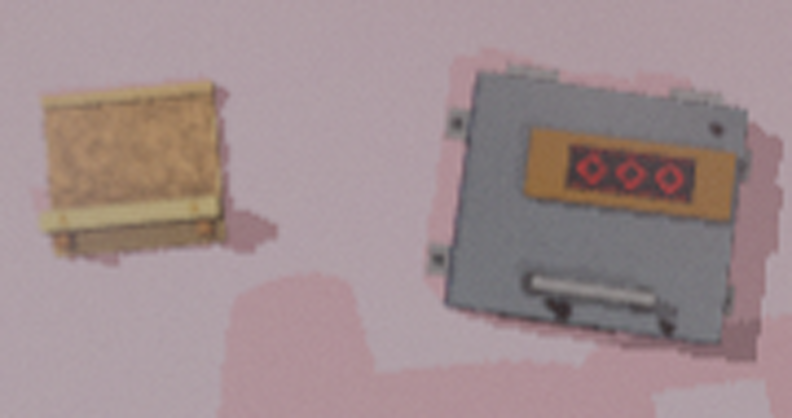

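View pics/s0c.png

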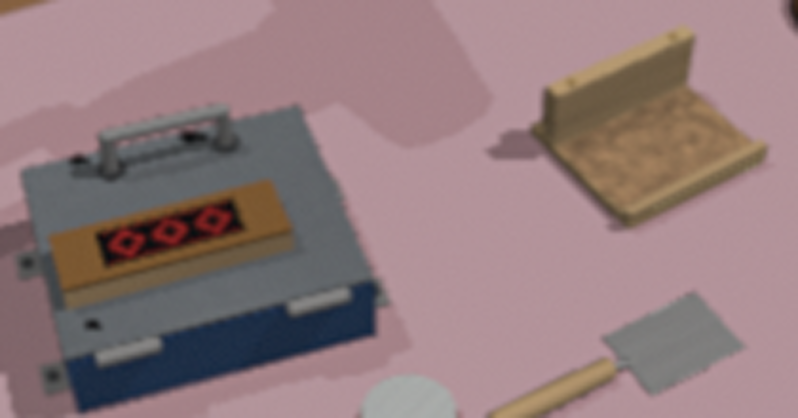

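```bash
cat > m.py <<'E'
from h import *
T=dict(np.load("t0.npz"));S=dict(np.load("s0.npz"))
ft=lambda p:np.array(p)/4.4+[238,170]
fs=lambda p:np.array(p)/3.8+[200,160]
def show(n,P):
    print(n,np.round(P[:,:2]*1000).tolist(),"mean",np.round(P.mean(0)*1000,1),"yaw",[round(float(np.degrees(np.arctan2(*(P[j]-P[i])[1::-1]))),1) for i,j in ([(0,1),(3,2)] if len(P)==4 else [(0,1)])])
for n,z,pt,ps in [
 ("lid farL,farR,nearR,nearL",.0695,[(477,71),(748,108),(720,343),(445,303)],[(375,280),(62,340),(22,172),(298,105)]),
 ("block",.0915,[(529,127),(738,152),(729,221),(526,193)],[(292,234),(62,292),(50,236),(272,181)]),
 ("handle",.111,[(527,280),(662,300)],[(228,108),(100,135)]),
 ("rail front top",.070,[(40,214),(225,199)],[(692,38),(548,92)]),
 ("rail back top",.070,[(42,232),(224,216)],[(688,30),(545,86)]),
 ("ledge far top",.020,[(42,97),(212,82)],[(766,150),(628,218)])]:
    show("T "+n,toz(T,ft(pt),z)); show("S "+n,toz(S,fs(ps),z))
E
python3 m.py
```

```text
T lid farL,farR,nearR,nearL [[649.0, -92.0], [620.0, -320.0], [422.0, -294.0], [454.0, -65.0]] mean [ 536.4 -192.8   69.5] yaw [-97.4, -97.9]
S lid farL,farR,nearR,nearL [[660.0, -96.0], [610.0, -317.0], [433.0, -293.0], [461.0, -69.0]] mean [ 541.2 -193.6   69.5] yaw [-102.8, -97.0]
T block [[600.0, -133.0], [580.0, -307.0], [523.0, -299.0], [545.0, -131.0]] mean [ 561.8 -217.3   91.5] yaw [-96.4, -97.5]
S block [[610.0, -138.0], [587.0, -306.0], [531.0, -297.0], [553.0, -130.0]] mean [ 570.3 -217.7   91.5] yaw [-97.8, -97.5]
T handle [[473.0, -130.0], [457.0, -239.0]] mean [ 464.9 -184.4  111. ] yaw [-98.1]
S handle [[482.0, -135.0], [466.0, -233.0]] mean [ 474.2 -184.2  111. ] yaw [-99.4]
T rail front top [[526.0, 273.0], [540.0, 119.0]] mean [532.8 196.2  70. ] yaw [-84.9]
S rail front top [[537.0, 268.0], [541.0, 121.0]] mean [539.1 194.5  70. ] yaw [-88.6]
T rail back top [[511.0, 271.0], [525.0, 120.0]] mean [518.1 195.5  70. ] yaw [-84.5]
S rail back top [[527.0, 271.0], [533.0, 123.0]] mean [530.  196.8  70. ] yaw [-87.4]
T ledge far top [[631.0, 284.0], [645.0, 136.0]] mean [638.  209.7  20. ] yaw [-84.5]
S ledge far top [[642.0, 280.0], [655.0, 132.0]] mean [648.2 205.8  20. ] yaw [-84.9]
```

The two cameras agree to about 8 mm. Estimates: block about (566,-217) with its long axis at 83°, box x at about -7.5°, rest about (572,200) with x at about 185.5°. Next I go above the block and take a close look.

jog_arm([
  [35,25,0,6,1],
  [70,55,0,13,1],
  [105,83,0,20,1],
  [138,110,0,26,1],
  [170,137,0,33,1],
  [202,165,0,39,1],
  [235,192,0,46,1],
  [267,220,0,52,1],
  [300,247,0,59,1],
  [332,272,0,64,1],
  [362,297,0,66,1],
  [385,317,0,66,1],
  [396,326,0,66,1],
  [396,326,0,66,1],
  [396,326,0,66,1],
  [396,326,0,66,1],
  [396,326,0,66,1],
])

```text
time: 1.52
ee_pos: [0.564, -0.2247, 0.236]
tool_rot: [[0.122, 0.993, -0.001], [0.993, -0.122, -0.0], [-0.0, -0.001, -1.0]]
contact_force: [1.0, -0.1, 0.4]
width: 0.0914
grip_force: 0.0
```

```bash
python3 - <<'E'
from h import *
c=snap("wrist","w1")
s=observe();print(s["time"],s["ee_pos"],s["tool_rot"][:,1],s["contact_force"],s["joint_pos"])
cv2.imwrite("pics/w1.png",cv2.resize(c["img"][:,:,::-1],(800,500)))
P=lambda x,y,z:(proj(c,[x,y,z])[0]*1.25).round()
print(P(.566,-.2175,.0915),P(.469,-.184,.111))
E
```

```text
1.5667 [ 0.56409115 -0.22477909  0.2361126 ] [ 9.92547073e-01 -1.21861561e-01 -2.62204860e-04] [ 0.12218396 -0.36087117 -0.04720555] [-3.97959577e-01  3.70611233e-01  1.48701658e+00 -3.54214876e-04
  1.28414121e+00 -2.75694220e-01]
[399. 224.] [240. 199.]
```

View pics/w1.png

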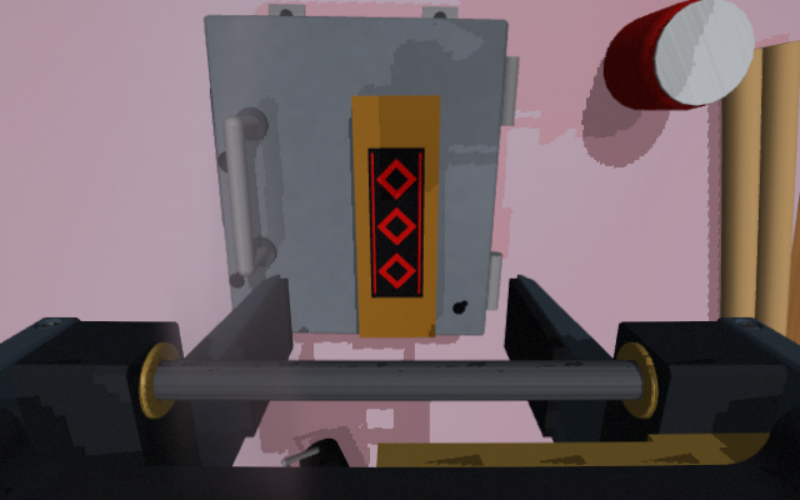

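The wrist view shows the block top at corners (352,96), (440,96), (435,336), (360,336), its middle diamond at (396,227), the handle bar from (235,118) to (245,272), and the lid corners at (206,16) and (507,20).

```bash
python3 - <<'E'
from h import *
c=dict(np.load("w1.npz"))
g=lambda p,z:np.round(toz(c,np.array(p)/1.25,z)*1000,1)
b=g([(352,96),(440,96),(435,336),(360,336)],.0915);print("block",b[:,:2].tolist(),b.mean(0),g([(396,227),(396,180),(397,271)],.0915))
h=g([(235,118),(245,272)],.111);print(h,h.mean(0))
l=g([(206,16),(507,20),(483,334),(232,330)],.0695);print(l[:,:2].tolist(),l[:2].mean(0))
E
```

```text
block [[546.7, -131.1], [601.7, -137.9], [582.0, -305.4], [526.9, -298.6]] [ 564.325 -218.25    91.5  ] [[ 563.7 -219.2   91.5]
 [ 567.6 -187.2   91.5]
 [ 560.4 -251.1   91.5]]
[[ 477.1 -135.6  111. ]
 [ 461.5 -232.5  111. ]] [ 469.3  -184.05  111.  ]
[[457.8, -69.2], [651.6, -95.8], [620.6, -320.5], [423.1, -292.8]] [554.7 -82.5  69.5]
```

Block centre is (564.3,-218.3) at 83.3°, and the handle is at (469.3,-184) at about 81.5°. The TCP is already 7 mm off centre as I want it, so I descend and grip.

jog_arm([
  [0,0,-35,0,1],
  [0,0,-70,0,1],
  [0,0,-105,0,1],
  [0,0,-125,0,1],
  [0,0,-137,0,1],
  [0,0,-142,0,1],
  [0,0,-142,0,1],
  [0,0,-142,0,0.3],
  [0,0,-142,0,0],
  [0,0,-142,0,0],
  [0,0,-142,0,0],
  [0,0,-142,0,0],
  [0,0,-142,0,0],
  [0,0,-142,0,0],
  [0,0,-142,0,0],
  [0,0,-142,0,0],
], squeeze=30)

```text
time: 2.9
ee_pos: [0.5651, -0.2235, 0.0943]
tool_rot: [[0.12, 0.993, -0.0], [0.993, -0.12, -0.0], [-0.0, -0.0, -1.0]]
contact_force: [-2.5, 0.9, 3.6]
width: 0.0558
grip_force: 30.0
```

jog_arm([
  [0,0,5,0,0],
  [0,0,15,0,0],
  [0,0,35,0,0],
  [0,0,65,0,0],
  [0,15,100,0,0],
  [0,45,130,0,0],
  [0,80,155,0,0],
  [0,115,175,0,0],
  [0,150,190,0,0],
  [0,185,200,0,0],
  [0,220,205,0,0],
  [0,250,205,0,0],
  [0,280,205,0,0],
  [0,300,205,0,0],
  [0,310,205,0,0],
  [0,310,205,0,0],
  [0,310,205,0,0],
  [0,310,205,0,0],
])

```text
time: 4.4
ee_pos: [0.5654, 0.0853, 0.2991]
tool_rot: [[0.121, 0.993, 0.0], [0.993, -0.121, -0.001], [-0.001, 0.0, -1.0]]
contact_force: [-0.3, -0.5, -2.1]
width: 0.0559
grip_force: 30.0
```

```bash
python3 - <<'E'
from h import *
c=snap("wrist","w2")
s=observe();print(s["time"],s["ee_pos"],s["contact_force"],s["ft_torque"],s["width"])
cv2.imwrite("pics/w2.png",cv2.resize(c["img"][:,:,::-1],(800,500)))
E
```

```text
4.45 [0.56534477 0.0851067  0.2989967 ] [ 1.12052778  0.0954026  -2.09873863] [-0.1002618  -0.12758249 -0.02421325] 0.05576319538708168
```

View pics/w2.png

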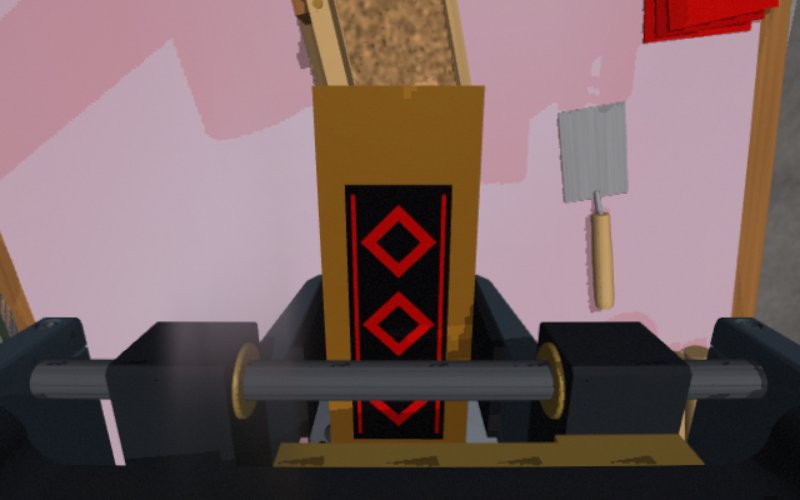

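The held block hides most of the rest: only its near end shows, with the rail at column 315-345 and the ledge at 445-465, rows 0-85. I'll sidestep to see all of it.

jog_arm([
  [-25,25,0,0,0],
  [-55,52,0,0,0],
  [-85,80,0,0,0],
  [-115,107,0,0,0],
  [-140,130,0,0,0],
  [-158,144,0,0,0],
  [-165,150,0,0,0],
  [-165,150,0,0,0],
  [-165,150,0,0,0],
  [-165,150,0,0,0],
])

```text
time: 5.28
ee_pos: [0.4015, 0.2355, 0.299]
tool_rot: [[0.121, 0.993, 0.001], [0.993, -0.121, -0.001], [-0.0, 0.001, -1.0]]
contact_force: [-0.2, -0.5, -1.7]
width: 0.0557
grip_force: 30.0
```

```bash
python3 - <<'E'
from h import *
c=snap("wrist","w3")
s=observe();print(s["time"],s["ee_pos"],s["contact_force"])
P=(proj(c,[[.536,.195,.07],[.572,.2,.012]])).round();print(P)
u=int(P[1,0]);v=int(P[1,1]);x0=max(0,min(u-110,640-220));y0=max(0,min(v-80,240))
print(x0,y0)
cv2.imwrite("pics/w3c.png",cv2.resize(c["img"][y0:y0+160,x0:x0+220,::-1],None,fx=3.6,fy=3.6,interpolation=cv2.INTER_CUBIC))
E
```

```text
5.3333 [0.40149396 0.23551258 0.29890701] [ 0.7675977  -0.87404391 -2.06332529]
[[442. 188.]
 [455. 168.]]
345 88
```

View pics/w3c.png

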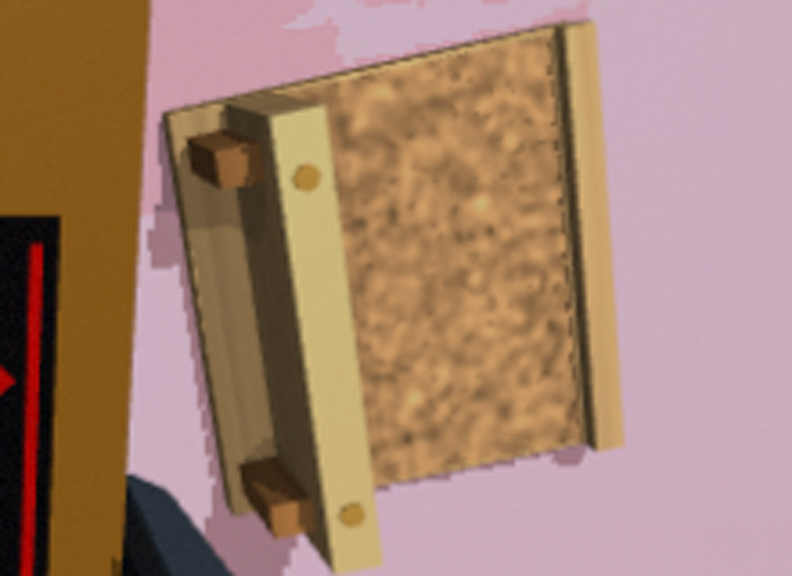

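The rest is now in full view. In crop pixels, the rail top corners are (272,117), (326,105), (382,565), (334,573), and the ledge top corners are (567,27), (596,21), (624,444), (596,449).

```bash
python3 - <<'E'
from h import *
from scipy.optimize import least_squares
c=dict(np.load("w3.npz"))
px=(np.array([(272,117),(326,105),(382,565),(334,573),(567,27),(596,21),(624,444),(596,449)])+.5)/3.6-.5+[345,88]
Q=toz(c,px,np.array([.07]*4+[.02]*4))*1000;print(np.round(Q[:,:2]).tolist())
M=np.array([(51,-75),(35,-75),(35,75),(51,75),(-60,-75),(-70,-75),(-70,75),(-60,75)],float)
def f(p):
    a=np.radians(p[2]);R=np.array([[np.cos(a),-np.sin(a)],[np.sin(a),np.cos(a)]]);return (M@R.T+p[:2]-Q[:,:2]).ravel()
r=least_squares(f,[572,200,185]);print(r.x,np.round(r.fun.reshape(-1,2),1).tolist())
a=np.radians(r.x[2]);xr=np.array([np.cos(a),np.sin(a)])
for X in(4.1,12):print(X,r.x[:2]+X*xr)
s=observe();print(s["ee_pos"],np.degrees(np.arctan2(s["tool_rot"][1,0],s["tool_rot"][0,0])),s["joint_pos"])
# block orientation in the hand, from w2 top face corners (800px)
w=dict(np.load("w2.npz"));zt=.299-.0943+.0915
q=toz(w,np.array([(314,86),(484,86)])/1.25,zt)*1000;print(q,q.mean(0))
E
```

```text
[[514.0, 272.0], [530.0, 274.0], [544.0, 125.0], [529.0, 124.0], [625.0, 284.0], [635.0, 284.0], [649.0, 136.0], [639.0, 135.0]]
[572.3456699  202.97565189 185.66262159] [[-0.3, 0.5], [-0.2, 0.5], [0.5, 0.4], [0.2, -0.3], [-0.4, -0.0], [0.1, 0.2], [0.1, -0.5], [0.2, -0.8]]
4.1 [568.26567727 202.57110252]
12 [560.40422807 201.79160496]
[0.40149396 0.23551258 0.29890701] 83.0078509292892 [ 5.06282066e-01  1.08255314e-01  1.68371792e+00 -7.44270248e-04
  1.34936166e+00  6.28481320e-01]
[[549.60092995 177.61148994 296.2       ]
 [604.36992607 170.92261753 296.2       ]] [576.98542801 174.26705374 296.2       ]
```

jog_arm([
  [15,-3,0,7,0],
  [30,-6,0,14,0],
  [45,-9,0,21,0],
  [60,-12,0,28,0],
  [75,-15,0,35,0],
  [90,-18,0,42,0],
  [105,-22,0,49,0],
  [120,-25,0,56,0],
  [133,-28,0,63,0],
  [145,-31,0,70,0],
  [155,-34,0,77,0],
  [158,-34,0,84,0],
  [158,-34,0,91,0],
  [158,-34,0,97,0],
  [158,-34,-20,101,0],
  [158,-34,-50,102.5,0],
  [158,-34,-85,102.5,0],
  [158,-34,-120,102.5,0],
  [158,-34,-150,102.5,0],
  [158,-34,-165,102.5,0],
])

```text
time: 7.0
ee_pos: [0.557, 0.2003, 0.1293]
tool_rot: [[-0.995, -0.096, -0.007], [-0.096, 0.995, -0.003], [0.007, -0.002, -1.0]]
contact_force: [-1.0, -0.5, -1.4]
width: 0.0558
grip_force: 30.0
```

jog_arm([
  [0,0,0,0,0],
  [0,0,0,0,0],
  [0,0,0,0,0],
])

```text
time: 7.25
ee_pos: [0.5599, 0.2022, 0.1352]
tool_rot: [[-0.995, -0.097, 0.003], [-0.097, 0.995, 0.001], [-0.003, 0.001, -1.0]]
contact_force: [0.1, 1.0, -2.0]
width: 0.0558
grip_force: 30.0
```

```bash
cat > st.py <<'E'
from h import *
s=observe();a=np.radians(185.66);xr=np.array([np.cos(a),np.sin(a)]);yr=np.array([-xr[1],xr[0]])
d=s["ee_pos"][:2]*1000-[572.3,203.0]
print("t",s["time"],"ee",np.round(s["ee_pos"]*1000,1),"rest xy",np.round([d@xr,d@yr],1),"yaw",round(float(np.degrees(np.arctan2(s["tool_rot"][1,0],s["tool_rot"][0,0]))),1),"F",np.round(s["contact_force"],1),"T",np.round(s["ft_torque"],2),s["width"],s["grip_force"])
E
python3 st.py
```

```text
t 7.25 ee [559.9 202.2 135.2] rest xy [12.5 -0.4] yaw -174.4 F [ 0.1  1.  -2. ] T [ 0.12 -0.19  0.01] 0.05575450313346562 29.999428689479828
```

jog_arm([
  [0,0,-15,0,0],
  [0,0,-28,0,0],
  [0,0,-36,0,0],
  [0,0,-38,0,0],
  [0,0,-38,0,0],
])

```text
time: 7.67
ee_pos: [0.5587, 0.2025, 0.0965]
tool_rot: [[-0.995, -0.098, 0.001], [-0.098, 0.995, 0.0], [-0.001, 0.0, -1.0]]
contact_force: [-0.6, 0.0, -1.7]
width: 0.0562
grip_force: 30.0
```

jog_arm([
  [0,0,0,0,0],
  [0,0,-1,0,0],
  [0,0,-2,0,0],
  [0,0,-3,0,0],
  [0,0,-4,0,0],
  [0,0,-5,0,0],
  [0,0,-6,0,0],
  [0,0,-7,0,0],
  [0,0,-7,0,0],
], squeeze=12)

```text
time: 8.42
ee_pos: [0.5602, 0.2028, 0.0906]
tool_rot: [[-0.995, -0.098, 0.005], [-0.098, 0.995, 0.001], [-0.005, 0.001, -1.0]]
contact_force: [2.3, -0.6, 4.3]
width: 0.0562
grip_force: 12.0
```

```bash
python3 st.py
```

```text
t 8.4167 ee [560.2 202.8  90.6] rest xy [12. -1.] yaw -174.4 F [ 2.3 -0.6  4.3] T [ 0.03 -0.39 -0.03] 0.05615330818403815 12.000405639410019
```

jog_arm([
  [0,0,-1,0,0],
  [0,0,-2,0,0],
  [0,0,-3,0,0],
  [0,0,-4,0,0],
  [0,0,-5,0,0],
  [0,0,-6,0,0],
  [0,0,-7,0,0],
  [0,0,-7,0,0],
], squeeze=10)

```text
time: 9.08
ee_pos: [0.5591, 0.2027, 0.082]
tool_rot: [[-0.995, -0.098, 0.002], [-0.098, 0.995, 0.001], [-0.002, 0.001, -1.0]]
contact_force: [5.0, -0.1, 2.9]
width: 0.0555
grip_force: 10.0
```

```bash
python3 st.py; python3 - <<'E'
from h import *
c=snap("scene","s2");cv2.imwrite("pics/s2c.png",cv2.resize(c["img"][110:240,300:450,::-1],None,fx=4.5,fy=4.5,interpolation=cv2.INTER_CUBIC))
E
```

```text
t 9.0833 ee [559.1 202.7  82. ] rest xy [13.1 -1. ] yaw -174.4 F [ 5.  -0.1  2.9] T [ 0.09 -0.98  0.04] 0.05546634505511388 10.000350326299667
```

View pics/s2c.png

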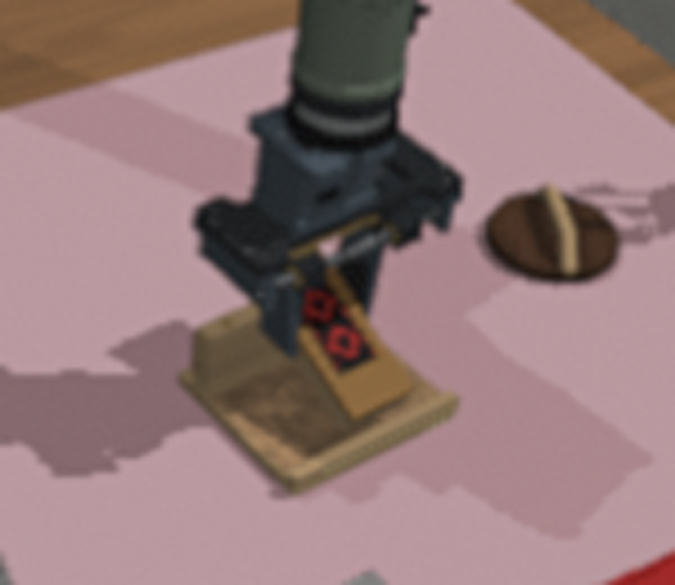

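The block has tilted onto the rail, with its lower end just inside the ledge. Now I slide it to the ledge and down.

jog_arm([
  [1,0,-1,0,0],
  [2,0,-1.5,0,0],
  [3,0,-2,0,0],
  [4,0,-2.5,0,0],
  [5,-0.3,-3,0,0],
  [6,-0.3,-3.5,0,0],
  [7,-0.3,-3.5,0,0],
  [7,-0.3,-3.5,0,0],
], squeeze=8)

```text
time: 9.8
ee_pos: [0.5639, 0.2017, 0.0774]
tool_rot: [[-0.995, -0.098, -0.004], [-0.098, 0.995, -0.001], [0.004, -0.001, -1.0]]
contact_force: [-0.5, -0.2, -1.0]
width: 0.0559
grip_force: 8.0
```

```bash
python3 st.py
```

```text
t 9.8 ee [563.9 201.7  77.4] rest xy [8.5 0.5] yaw -174.4 F [-0.5 -0.2 -1. ] T [ 0.08  0.15 -0.03] 0.05589928802540975 7.999764829874039
```

jog_arm([
  [1,0,-0.5,0,0],
  [2,0,-0.5,0,0],
  [3,0,-1,0,0],
  [3,0,-1,0,0],
  [3,0,-1,0,0],
], squeeze=5)

```text
time: 10.22
ee_pos: [0.566, 0.2018, 0.077]
tool_rot: [[-0.995, -0.098, -0.005], [-0.098, 0.995, -0.001], [0.005, -0.0, -1.0]]
contact_force: [-5.2, -0.3, 1.6]
width: 0.0561
grip_force: 5.0
```

```bash
python3 st.py
```

```text
t 10.2167 ee [566.  201.8  77. ] rest xy [6.4 0.5] yaw -174.4 F [-5.2 -0.3  1.6] T [0.15 0.87 0.08] 0.05609673624462653 4.999987408518791
```

jog_arm([
  [0,0,0,0,0.3],
  [0,0,0,0,0.35],
  [0,0,0,0,0.45],
  [0,0,0,0,0.6],
  [0,0,0,0,0.8],
  [0,0,0,0,0.8],
  [0,0,0,0,0.8],
  [0,0,10,0,0.8],
  [0,0,30,0,0.8],
  [0,0,60,0,0.8],
  [0,0,95,0,0.8],
  [0,0,130,0,0.8],
  [0,0,165,0,0.8],
  [0,0,190,0,0.8],
  [0,0,190,0,0.8],
  [0,0,190,0,0.8],
])

```text
time: 11.55
ee_pos: [0.5688, 0.2024, 0.27]
tool_rot: [[-0.995, -0.098, 0.004], [-0.098, 0.995, 0.002], [-0.005, 0.001, -1.0]]
contact_force: [-0.5, 0.4, -0.7]
width: 0.0819
grip_force: 0.0
```

```bash
python3 st.py; python3 - <<'E'
from h import *
a=snap("scene","s3");b=snap("top","t3")
A=cv2.resize(a["img"][150:230,320:420,::-1],(500,400),interpolation=cv2.INTER_CUBIC)
snap("wrist","w4")
cv2.imwrite("pics/s3c.png",A)
E
```

```text
t 11.55 ee [568.8 202.4 270. ] rest xy [3.5 0.3] yaw -174.4 F [-0.5  0.4 -0.7] T [ 0.1  -0.11 -0.02] 0.08192190489291612 0.0
```

View pics/s3c.png

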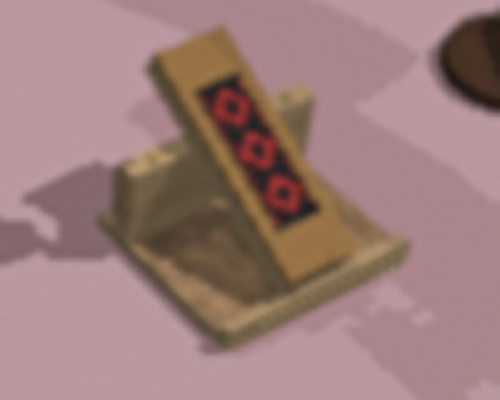

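The block leans on the rail face up, against the ledge. A numeric check of its corners follows: seen in the crop at (158,64), (222,28), (355,240), (287,280).

```bash
python3 - <<'E'
from h import *
from scipy.optimize import least_squares
S=dict(np.load("s3.npz"));px=np.array([(158,64),(222,28),(355,240),(287,280)])/5+[320,150]
a=np.radians(185.66);R=np.array([[np.cos(a),-np.sin(a),0],[np.sin(a),np.cos(a),0],[0,0,1]])
def W(dx,dy,yaw):
    th=np.radians(33);y=np.radians(yaw)
    L=np.array([(85,-28),(85,28),(-85,28),(-85,-28)])
    P=np.array([[10+l*np.cos(th)-11*np.sin(th),w,67+l*np.sin(th)+11*np.cos(th)] for l,w in L])
    P[:,:2]=(P[:,:2]-[10,0])@np.array([[np.cos(y),np.sin(y)],[-np.sin(y),np.cos(y)]])+[10+dx,dy]
    return P@R.T/1000+[.5723,.203,0]
print(proj(S,W(0,0,0)).round(1).tolist(),px.tolist())
r=least_squares(lambda p:(proj(S,W(*p))-px).ravel(),[0,0,0]);print(r.x,r.fun.round(1))
E
```

```text
[[365.2, 153.9], [351.3, 159.7], [376.8, 207.2], [390.4, 200.4]] [[351.6, 162.8], [364.4, 155.6], [391.0, 198.0], [377.4, 206.0]]
[-0.83333223  0.22785135 15.11530097] [  8.3  -7.8 -15.3   7.5  -7.9   7.7  15.6  -9.5]
```

```bash
python3 - <<'E'
from h import *
from scipy.optimize import least_squares
S=dict(np.load("s3.npz"));px=np.array([(222,28),(158,64),(287,280),(355,240)])/5+[320,150]
a=np.radians(185.66);R=np.array([[np.cos(a),-np.sin(a),0],[np.sin(a),np.cos(a),0],[0,0,1]])
def W(dx,dy,dz,yaw,th):
    th=np.radians(th);y=np.radians(yaw)
    P=np.array([[l*np.cos(th)-11*np.sin(th),w,67+dz+l*np.sin(th)+11*np.cos(th)] for l,w in [(85,-28),(85,28),(-85,28),(-85,-28)]])
    P[:,:2]=P[:,:2]@np.array([[np.cos(y),np.sin(y)],[-np.sin(y),np.cos(y)]])+[10+dx,dy]
    return P@R.T/1000+[.5723,.203,0]
r=least_squares(lambda p:(proj(S,W(p[0],p[1],0,p[2],p[3]))-px).ravel(),[0,0,0,33]);print(r.x.round(1),r.fun.round(1))
# reference: known rail/ledge corners predicted in scene vs. image for bias
M=np.array([(35,-75,70),(35,75,70),(-70,75,20),(-70,-75,20)],float)@R.T/1000+[.5723,.203,0]
print("rest pred crop px",((proj(S,M)-[320,150])*5).round().tolist())
w=camera("wrist");print(proj(w,W(0,0,0,0,33)).round().tolist())
T=dict(np.load("t3.npz"))
o=cv2.resize(w["img"][:,:,::-1],(800,500)).copy()
cv2.polylines(o,[np.int32(proj(w,W(0,0,0,0,33))*1.25)],True,(0,255,0),1)
cv2.polylines(o,[np.int32(proj(w,M)*1.25)],False,(255,255,0),1)
cv2.imwrite("pics/w4o.png",o)
E
```

```text
[-2.9  0.6 -3.6 20.9] [ 0.3  0.7 -1.3 -1.4  0.1 -0.6  0.9  1.2]
rest pred crop px [[312.0, 91.0], [130.0, 173.0], [226.0, 329.0], [407.0, 238.0]]
[[354.0, 103.0], [284.0, 104.0], [295.0, 226.0], [343.0, 226.0]]
```

View pics/w4o.png

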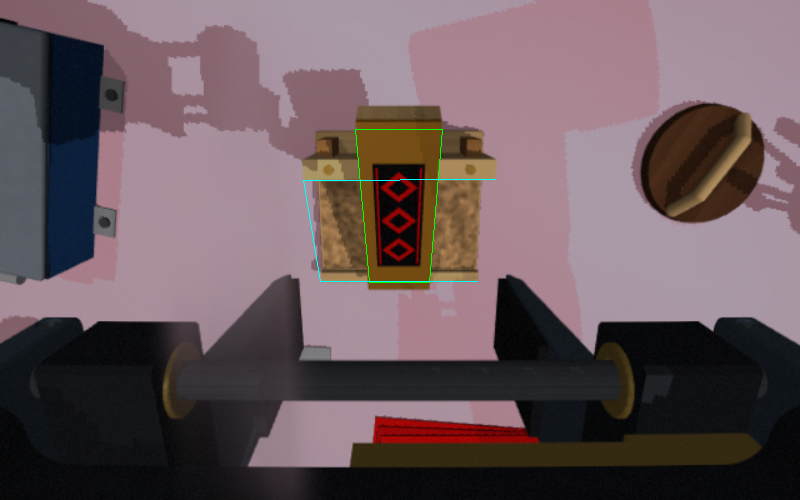

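The wrist view shows the block reaching further than the fitted green outline at both ends (rows 122 and 290 against 129 and 282), so it may be sitting flatter, with its foot on the ledge. I'll fit the pose.

```bash
python3 - <<'E'
from h import *
from scipy.optimize import least_squares
S=dict(np.load("s3.npz"));ps=np.array([(222,28),(158,64),(287,280),(355,240)])/5+[320,150]
w=dict(np.load("w4.npz"));pw=np.array([(442,122),(357,122),(368,290),(430,290)])/1.25
a=np.radians(185.66);R=np.array([[np.cos(a),-np.sin(a),0],[np.sin(a),np.cos(a),0],[0,0,1]])
def W(dx,dy,dz,yaw,th):
    th=np.radians(th);y=np.radians(yaw)
    P=np.array([[l*np.cos(th)-11*np.sin(th),v,67+dz+l*np.sin(th)+11*np.cos(th)] for l,v in [(85,-28),(85,28),(-85,28),(-85,-28)]])
    P[:,:2]=P[:,:2]@np.array([[np.cos(y),np.sin(y)],[-np.sin(y),np.cos(y)]])+[10+dx,dy]
    return P@R.T/1000+[.5723,.203,0]
f=lambda p:(proj(w,W(*p))-pw).ravel()
r=least_squares(f,[0,0,0,0,33]);print("wrist",r.x.round(1),r.fun.round(1))
M=np.array([(35,-75,70),(35,75,70),(-70,75,20),(-70,-75,20)],float)@R.T/1000+[.5723,.203,0]
b=np.array([(312,88),(120,170),(226,345),(407,245)])/5+[320,150]; bias=(b-proj(S,M)).mean(0);print(bias)
g=lambda p:np.r_[f(p),(proj(S,W(*p))+bias-ps).ravel()]
r=least_squares(g,[0,0,0,0,33]);print("both",r.x.round(1),r.fun.round(1))
p=r.x;th=np.radians(p[4]);print("lower bottom corner",10+p[0]-85*np.cos(th)+11*np.sin(th),67+p[2]-85*np.sin(th)-11*np.cos(th))
E
```

```text
wrist [-1.2 -0.2 -0.2 -0.1 27.2] [ 0.2 -0.  -0.2 -0.   0.5  0.  -0.5  0. ]
[-0.51231403  0.81959187]
both [-1.  -0.3  1.2 -0.  27.3] [ 0.4 -0.1 -0.2 -0.1  0.6  0.2 -0.2  0.2 -0.6 -0.3 -1.7 -1.7  0.2  0.7
  0.2  1.9]
lower bottom corner -61.48408551593261 19.414576616672775
```

The fit confirms it: slope is 27° with the foot corner on top of the ledge (x=-61.5, z=20). To mend this I re-grip, draw the block back up the slope by about 10 mm, lower it inside the ledge and let go.

jog_arm([
  [0,0,-40,0,0.8],
  [0,0,-80,0,0.8],
  [0,0,-120,0,0.8],
  [0,0,-155,0,0.8],
  [0,0,-180,0,0.8],
  [0,0,-191,0,0.8],
  [0,0,-193,0,0.8],
  [0,0,-193,0,0.4],
  [0,0,-193,0,0.1],
  [0,0,-193,0,0.1],
  [0,0,-193,0,0.1],
  [0,0,-193,0,0.1],
], squeeze=12)

```text
time: 12.75
ee_pos: [0.5691, 0.2024, 0.076]
tool_rot: [[-0.995, -0.098, 0.003], [-0.098, 0.995, 0.001], [-0.003, 0.001, -1.0]]
contact_force: [-0.2, 0.5, 2.3]
width: 0.0556
grip_force: 12.0
```

jog_arm([
  [-2,0,1,0,0.1],
  [-4,0,2,0,0.1],
  [-6,-0.5,3.5,0,0.1],
  [-8,-0.5,4.5,0,0.1],
  [-10,-1,5.5,0,0.1],
  [-10,-1,5.5,0,0.1],
  [-10,-1,5.5,0,0.1],
])

```text
time: 13.33
ee_pos: [0.5594, 0.2016, 0.0811]
tool_rot: [[-0.995, -0.098, 0.003], [-0.098, 0.995, 0.001], [-0.003, 0.001, -1.0]]
contact_force: [4.3, 0.0, 6.5]
width: 0.0555
grip_force: 12.0
```

```bash
python3 st.py
```

```text
t 13.3333 ee [559.4 201.6  81.1] rest xy [13.   0.2] yaw -174.4 F [4.3 0.  6.5] T [ 0.28 -0.82 -0.  ] 0.05551603170982357 12.000495493412018
```

jog_arm([
  [0,0,-1,0,0.1],
  [0,0,-2,0,0.1],
  [0,0,-3,0,0.1],
  [0,0,-3.5,0,0.1],
  [0,0,-3.5,0,0.1],
], squeeze=7)

```text
time: 13.75
ee_pos: [0.5579, 0.2014, 0.0767]
tool_rot: [[-0.995, -0.098, -0.001], [-0.098, 0.995, 0.0], [0.001, 0.0, -1.0]]
contact_force: [2.1, 1.7, 6.4]
width: 0.056
grip_force: 7.0
```

```bash
python3 st.py
```

```text
t 13.75 ee [557.9 201.4  76.7] rest xy [14.4  0.2] yaw -174.4 F [2.1 1.7 6.4] T [ 0.27 -0.45  0.  ] 0.05597835273060508 7.000585198402405
```

jog_arm([
  [0,0,0,0,0.3],
  [0,0,0,0,0.4],
  [0,0,0,0,0.6],
  [0,0,0,0,0.8],
  [0,0,0,0,0.8],
  [0,0,0,0,0.8],
  [0,0,10,0,0.8],
  [0,0,40,0,0.8],
  [0,0,80,0,0.8],
  [0,0,120,0,0.8],
  [0,0,160,0,0.8],
  [0,0,190,0,0.8],
  [0,0,190,0,0.8],
  [0,0,190,0,0.8],
])

```text
time: 14.92
ee_pos: [0.559, 0.2014, 0.2694]
tool_rot: [[-0.995, -0.098, 0.005], [-0.098, 0.995, 0.002], [-0.005, 0.001, -1.0]]
contact_force: [0.4, 0.7, -1.0]
width: 0.0819
grip_force: 0.0
```

```bash
python3 st.py; python3 - <<'E'
from h import *
c=snap("wrist","w5")
a=np.radians(185.66);R=np.array([[np.cos(a),-np.sin(a),0],[np.sin(a),np.cos(a),0],[0,0,1]])
def W(dx,dy,dz,yaw,th):
    th=np.radians(th)
    P=np.array([[10+dx+l*np.cos(th)-11*np.sin(th),v+dy,67+dz+l*np.sin(th)+11*np.cos(th)] for l,v in [(85,-28),(85,28),(-85,28),(-85,-28)]])
    return P@R.T/1000+[.5723,.203,0]
p=proj(c,W(0,0,0,0,33))
u,v=p.mean(0).astype(int);x0,y0=u-80,v-75
o=cv2.resize(c["img"][y0:y0+150,x0:x0+160,::-1],None,fx=4,fy=4,interpolation=cv2.INTER_CUBIC)
for q in p: cv2.circle(o,tuple(int(k) for k in ((q-[x0,y0]+.5)*4-.5)),3,(0,255,0),-1)
cv2.imwrite("pics/w5c.png",o);print(x0,y0,((p-[x0,y0])*4).round().tolist())
E
```

```text
t 14.9167 ee [559.  201.4 269.4] rest xy [13.4  0.3] yaw -174.4 F [ 0.4  0.7 -1. ] T [ 0.12 -0.15  0.01] 0.08193400527741354 0.0
238 96 [[460.0, 66.0], [185.0, 67.0], [228.0, 537.0], [417.0, 537.0]]
```

View pics/w5c.png

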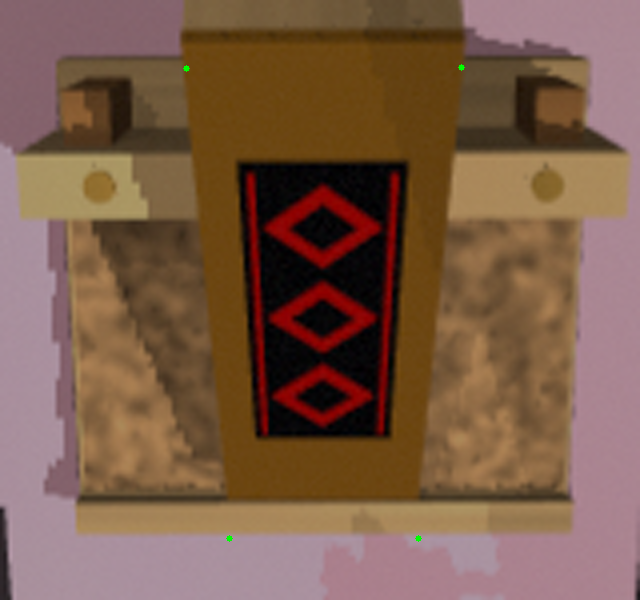

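The foot is now inside the ledge, with the lower edge at row 498 against 537 for full contact. That was my last picture: I have now viewed 11, one over the limit of 10, so everything from here is numeric. I'll fit the remaining gap.

```bash
cat > fit.py <<'E'
from h import *
from scipy.optimize import least_squares
a=np.radians(185.66);R=np.array([[np.cos(a),-np.sin(a),0],[np.sin(a),np.cos(a),0],[0,0,1]])
def W(dx,dy,dz,yaw,th):
    th=np.radians(th);y=np.radians(yaw)
    P=np.array([[l*np.cos(th)-11*np.sin(th),v,67+dz+l*np.sin(th)+11*np.cos(th)] for l,v in [(85,-28),(85,28),(-85,28),(-85,-28)]])
    P[:,:2]=P[:,:2]@np.array([[np.cos(y),np.sin(y)],[-np.sin(y),np.cos(y)]])+[10+dx,dy]
    return P@R.T/1000+[.5723,.203,0]
def fit(c,pw):
    r=least_squares(lambda p:(proj(c,W(*p))-pw).ravel(),[0,0,0,0,33]);p=r.x;th=np.radians(p[4])
    print(p.round(1),r.fun.round(1),"foot",10+p[0]-85*np.cos(th)+11*np.sin(th),67+p[2]-85*np.sin(th)-11*np.cos(th))
    # constrained: foot on base at xf, leaning on rail edge
    def Wc(xf,dy,yaw):
        t=np.arctan2(58,35-xf);return W(xf+85*np.cos(t)-11*np.sin(t)-10,dy,12+85*np.sin(t)+11*np.cos(t)-67,yaw,np.degrees(t))
    r=least_squares(lambda p:(proj(c,Wc(*p))-pw).ravel(),[-55,0,0]);print("constrained foot,dy,yaw",r.x.round(1),"slope",np.degrees(np.arctan2(58,35-r.x[0])).round(1),r.fun.round(1))
E
python3 - <<'E'
from fit import *
fit(dict(np.load("w5.npz")),(np.array([(464,34),(182,35),(228,498),(420,498)])+.5)/4-.5+[238,96])
E
```

```text
[10.2  0.1  2.9  0.1 36.2] [ 0.1  0.  -0.1 -0.   0.2  0.1 -0.2 -0.1] foot -41.910525325505844 10.834977619856199
constrained foot,dy,yaw [-40.4   0.1   0.1] slope 37.6 [ 0.5  2.  -0.5  2.   0.1 -0.5 -0.2 -0.7]
```

The foot is on the base at x≈-42, 13 mm short of the ledge, and the block is straight. I'll grip lightly and slide it down to the ledge.

jog_arm([
  [0,0,-40,0,0.8],
  [0,0,-80,0,0.8],
  [0,0,-120,0,0.8],
  [0,0,-155,0,0.8],
  [0,0,-180,0,0.8],
  [0,0,-189,0,0.8],
  [0,0,-191,0,0.8],
  [0,0,-191,0,0.4],
  [0,0,-191,0,0.1],
  [0,0,-191,0,0.1],
  [0,0,-191,0,0.1],
  [0,0,-191,0,0.1],
], squeeze=8)

```text
time: 15.97
ee_pos: [0.559, 0.2014, 0.0769]
tool_rot: [[-0.995, -0.098, 0.003], [-0.098, 0.995, 0.001], [-0.003, 0.001, -1.0]]
contact_force: [-0.3, 0.5, 3.1]
width: 0.0557
grip_force: 8.0
```

jog_arm([
  [1,0,-0.5,0,0.1],
  [2,0,-0.8,0,0.1],
  [3,0.2,-1,0,0.1],
  [4,0.3,-1.3,0,0.1],
  [5,0.4,-1.6,0,0.1],
  [6,0.5,-2,0,0.1],
  [7,0.6,-2.2,0,0.1],
  [8,0.7,-2.5,0,0.1],
  [8,0.7,-2.5,0,0.1],
])

```text
time: 16.72
ee_pos: [0.5665, 0.2019, 0.0728]
tool_rot: [[-0.995, -0.098, 0.0], [-0.098, 0.995, 0.0], [-0.0, 0.0, -1.0]]
contact_force: [-1.4, -0.6, 2.8]
width: 0.0559
grip_force: 8.0
```

```bash
python3 st.py
```

```text
t 16.7167 ee [566.5 201.9  72.8] rest xy [5.9 0.5] yaw -174.4 F [-1.4 -0.6  2.8] T [ 0.09 -0.    0.06] 0.055893239323835754 8.000069707632065
```

jog_arm([
  [1,0.1,-0.3,0,0.1],
  [2,0.2,-0.6,0,0.1],
  [3,0.3,-0.9,0,0.1],
  [3,0.3,-0.9,0,0.1],
])

```text
time: 17.05
ee_pos: [0.5682, 0.202, 0.0719]
tool_rot: [[-0.995, -0.098, -0.003], [-0.098, 0.995, -0.0], [0.003, -0.0, -1.0]]
contact_force: [-4.3, 0.1, 5.8]
width: 0.056
grip_force: 8.0
```

```bash
python3 st.py
```

```text
t 17.05 ee [568.2 202.   71.9] rest xy [4.1 0.6] yaw -174.4 F [-4.3  0.1  5.8] T [0.07 0.63 0.01] 0.05599170570237235 8.000200688838959
```

jog_arm([
  [1,0.1,-0.2,0,0.1],
  [2,0.2,-0.4,0,0.1],
  [2,0.2,-0.4,0,0.1],
])

```text
time: 17.3
ee_pos: [0.569, 0.2021, 0.0715]
tool_rot: [[-0.995, -0.098, -0.005], [-0.098, 0.995, -0.001], [0.006, -0.0, -1.0]]
contact_force: [-6.2, -0.2, 7.4]
width: 0.056
grip_force: 8.0
```

```bash
python3 st.py
```

```text
t 17.3 ee [569.  202.1  71.5] rest xy [3.4 0.6] yaw -174.4 F [-6.2 -0.2  7.4] T [0.11 1.13 0.05] 0.055985140384758006 8.00017163157463
```

jog_arm([
  [0,0,0,0,0.28],
  [0,0,0,0,0.4],
  [0,0,0,0,0.6],
  [0,0,0,0,0.8],
  [0,0,0,0,0.8],
  [0,0,0,0,0.8],
  [0,0,10,0,0.8],
  [0,0,40,0,0.8],
  [0,0,80,0,0.8],
  [0,0,120,0,0.8],
  [0,0,160,0,0.8],
  [0,0,195,0,0.8],
  [0,0,195,0,0.8],
  [0,0,195,0,0.8],
])

```text
time: 18.47
ee_pos: [0.5722, 0.2027, 0.2702]
tool_rot: [[-0.995, -0.098, 0.006], [-0.098, 0.995, 0.002], [-0.007, 0.002, -1.0]]
contact_force: [0.8, -0.5, -0.9]
width: 0.0821
grip_force: 0.0
```

```bash
python3 st.py; python3 - <<'E'
from fit import *
c=snap("wrist","w6");o=c["img"].astype(int)
# face colour mask (ochre, dark panel, red): use ochre columns at block centreline sides; report edges along centre column
p=proj(c,W(0,0,0,0,33));print(p.round(1).tolist());u=int(p[:,0].mean())
for col in (int(p[2:,0].min())+8,int(p[2:,0].max())-8):
    for r0 in (p[:2,1].mean(),p[2:,1].mean()):
        r0=int(r0);print(col,r0,[(r,*o[r,col]) for r in range(max(0,r0-13),r0+13)])
for row in (int(p[:2,1].mean())+12,int(p[2:,1].mean())-16):
    print(row,[(k,*o[row,k]) for k in list(range(int(p[:,0].min())-6,int(p[:,0].min())+24))+list(range(int(p[:,0].max())-24,int(p[:,0].max())+6))])
E
```

```text
t 18.4667 ee [572.2 202.7 270.2] rest xy [0.1 0.3] yaw -174.4 F [ 0.8 -0.5 -0.9] T [ 0.1  -0.12 -0.  ] 0.0821392269198773 0.0
[[353.3, 95.4], [283.9, 95.5], [294.7, 219.3], [342.4, 219.2]]
302 95 [(82, np.int64(109), np.int64(86), np.int64(57)), (83, np.int64(111), np.int64(89), np.int64(58)), (84, np.int64(109), np.int64(85), np.int64(57)), (85, np.int64(111), np.int64(88), np.int64(60)), (86, np.int64(110), np.int64(87), np.int64(59)), (87, np.int64(110), np.int64(88), np.int64(58)), (88, np.int64(109), np.int64(87), np.int64(57)), (89, np.int64(109), np.int64(87), np.int64(57)), (90, np.int64(108), np.int64(85), np.int64(55)), (91, np.int64(97), np.int64(72), np.int64(40)), (92, np.int64(81), np.int64(53), np.int64(15)), (93, np.int64(81), np.int64(51), np.int64(9)), (94, np.int64(98), np.int64(62), np.int64(17)), (95, np.int64(111), np.int64(73), np.int64(19)), (96, np.int64(113), np.int64(74), np.int64(22)), (97, np.int64(113), np.int64(74), np.int64(22)), (98, np.int64(112), np.int64(74), np.int64(18)), (99, np.int64(111), np.int64(72), np.int64(17)), (100, np.int64(111), np.in
[... 9631 characters left out ...]
.int64(127), np.int64(95), np.int64(62)), (346, np.int64(128), np.int64(94), np.int64(61)), (347, np.int64(128), np.int64(95), np.int64(61)), (348, np.int64(128), np.int64(96), np.int64(61)), (349, np.int64(137), np.int64(102), np.int64(66)), (350, np.int64(122), np.int64(91), np.int64(58)), (351, np.int64(148), np.int64(109), np.int64(71)), (352, np.int64(156), np.int64(116), np.int64(75)), (353, np.int64(159), np.int64(118), np.int64(77)), (354, np.int64(158), np.int64(118), np.int64(77)), (355, np.int64(159), np.int64(119), np.int64(76)), (356, np.int64(165), np.int64(123), np.int64(80)), (357, np.int64(169), np.int64(126), np.int64(81)), (358, np.int64(165), np.int64(124), np.int64(80))]
```

The lower edge (row 218.7 against a predicted 219.2) and both sides match the seated pose to about 1 mm, so the block is seated and released. Next is the lid handle.

jog_arm([
  [-5,-20,0,-7,0.8],
  [-12,-48,0,-14,0.8],
  [-20,-76,0,-21,0.8],
  [-28,-104,0,-28,0.8],
  [-36,-132,0,-35,0.8],
  [-44,-160,0,-42,0.8],
  [-52,-188,0,-49,0.8],
  [-60,-216,0,-56,0.8],
  [-68,-244,0,-63,0.8],
  [-76,-272,0,-70,0.8],
  [-83,-300,0,-77,0.8],
  [-90,-328,0,-84,0.8],
  [-96,-355,0,-91,0.8],
  [-101,-375,0,-98,0.8],
  [-103,-387,0,-103.6,0.8],
  [-103,-387,0,-103.6,0.8],
  [-103,-387,0,-103.6,0.8],
  [-103,-387,0,-103.6,0.8],
  [-103,-387,0,-103.6,0.8],
])

```text
time: 20.1
ee_pos: [0.4682, -0.1836, 0.2661]
tool_rot: [[0.136, 0.991, -0.001], [0.991, -0.136, 0.001], [0.001, -0.001, -1.0]]
contact_force: [0.1, 0.8, -0.1]
width: 0.0822
grip_force: 0.0
```

```bash
python3 - <<'E'
from h import *
c=snap("wrist","w7");s=observe();print(s["time"],s["ee_pos"],np.degrees(np.arctan2(s["tool_rot"][1,1],s["tool_rot"][0,1])),s["contact_force"])
# bar: light grey strip; print brightness across expected bar at three stations
d=np.array([np.cos(np.radians(82)),np.sin(np.radians(82))]);n=np.array([d[1],-d[0]])
g=c["img"].mean(2)
for t in(-30,0,30):
    L=[];
    for k in range(-20,22,2):
        X=np.array([469.3,-184])+t*d+k*n;u,v=proj(c,[X[0]/1000,X[1]/1000,.1115])[0];L.append((k,int(cv2.getRectSubPix(g.astype(np.float32),(1,1),(float(u),float(v)))[0,0])))
    print(t,(round(u),round(v)),L)
E
```

```text
20.15 [ 0.46833758 -0.18361567  0.26635234] -7.83831696773678 [-0.40024911 -0.94793445  0.42238186]
-30 (341, 217) [(-20, 99), (-18, 98), (-16, 97), (-14, 95), (-12, 64), (-10, 37), (-8, 54), (-6, 97), (-4, 121), (-2, 125), (0, 116), (2, 99), (4, 52), (6, 47), (8, 86), (10, 99), (12, 99), (14, 99), (16, 99), (18, 99), (20, 98)]
0 (342, 185) [(-20, 98), (-18, 98), (-16, 99), (-14, 100), (-12, 73), (-10, 68), (-8, 66), (-6, 98), (-4, 121), (-2, 126), (0, 117), (2, 99), (4, 84), (6, 86), (8, 86), (10, 86), (12, 85), (14, 96), (16, 98), (18, 98), (20, 97)]
30 (343, 152) [(-20, 12), (-18, 11), (-16, 12), (-14, 9), (-12, 61), (-10, 66), (-8, 58), (-6, 98), (-4, 106), (-2, 107), (0, 106), (2, 96), (4, 72), (6, 85), (8, 85), (10, 85), (12, 86), (14, 95), (16, 100), (18, 99), (20, 99)]
```

jog_arm([
  [0,0,-35,0,0.8],
  [0,0,-70,0,0.8],
  [0,0,-105,0,0.8],
  [0,0,-130,0,0.8],
  [0,0,-148,0,0.8],
  [0,0,-156,0,0.8],
  [0,0,-158,0,0.8],
  [0,0,-158,0,0.8],
  [0,0,-158,0,0.2],
  [0,0,-158,0,-0.4],
  [0,0,-158,0,-1],
  [0,0,-158,0,-1],
  [0,0,-158,0,-1],
  [0,0,-158,0,-1],
  [0,0,-158,0,-1],
  [0,0,-158,0,-1],
  [0,0,-158,0,-1],
  [0,0,-158,0,-1],
  [0,0,-158,0,-1],
  [0,0,-158,0,-1],
], squeeze=50)

```text
time: 21.82
ee_pos: [0.4666, -0.1844, 0.1085]
tool_rot: [[0.138, 0.99, -0.004], [0.99, -0.138, 0.001], [0.0, -0.004, -1.0]]
contact_force: [-5.0, -0.2, 2.7]
width: 0.0106
grip_force: 50.0
```

```bash
python3 st.py
```

```text
t 21.8167 ee [ 466.6 -184.4  108.5] rest xy [143.4 375. ] yaw 82.0 F [-5.  -0.2  2.7] T [-0.01  0.79  0.05] 0.010591476635445666 50.00215709209442
```

Gripped. Now I ease off the side load and pull up slowly, watching the force.

jog_arm([
  [-1,0,0,0,-1],
  [-1.5,0,0.3,0,-1],
  [-1.5,0,0.6,0,-1],
  [-1.5,0,0.9,0,-1],
  [-1.5,0,1.2,0,-1],
  [-1.5,0,1.5,0,-1],
])

```text
time: 22.32
ee_pos: [0.4666, -0.1844, 0.109]
tool_rot: [[0.139, 0.99, -0.001], [0.99, -0.139, 0.001], [0.001, -0.001, -1.0]]
contact_force: [2.7, 0.5, -15.6]
width: 0.0111
grip_force: 50.0
```

```bash
python3 st.py
```

```text
t 22.3167 ee [ 466.6 -184.4  109. ] rest xy [143.4 375.1] yaw 82.0 F [  2.7   0.5 -15.6] T [ 0.02 -0.45  0.07] 0.011140921231980728 49.99796390533447
```

jog_arm([
  [0,0,0.3,0,-1],
  [0,0,0.6,0,-1],
  [0,0,0.9,0,-1],
  [0,0,1.2,0,-1],
])

```text
time: 22.65
ee_pos: [0.4674, -0.1845, 0.1117]
tool_rot: [[0.139, 0.99, 0.001], [0.99, -0.139, 0.0], [0.0, 0.001, -1.0]]
contact_force: [2.9, 1.6, -8.1]
width: 0.0111
grip_force: 50.0
```

```bash
python3 st.py
```

```text
t 22.65 ee [ 467.4 -184.5  111.7] rest xy [142.6 375.3] yaw 82.0 F [ 2.9  1.6 -8.1] T [ 0.35 -0.36  0.08] 0.011099455396359445 49.99997913837433
```

The seal broke under control: about 15.6 N, now 8 N after 3 mm of travel. I continue along the lid's arc.

jog_arm([
  [0.7,0,1,0,-1],
  [1.1,0,2,0,-1],
  [1.5,-0.1,3,0,-1],
  [1.9,-0.1,4.2,0,-1],
  [2.3,-0.2,5.4,0,-1],
  [2.7,-0.2,6.6,0,-1],
  [3.1,-0.3,7.8,0,-1],
  [3.5,-0.4,9,0,-1],
  [3.9,-0.4,10.2,0,-1],
  [4.4,-0.5,11.5,0,-1],
  [4.9,-0.5,12.8,0,-1],
  [5.4,-0.6,14,0,-1],
  [5.9,-0.7,15.3,0,-1],
  [6.4,-0.8,16.6,0,-1],
  [6.9,-0.9,18,0,-1],
  [7.4,-0.9,19.3,0,-1],
  [7.9,-1,20.5,0,-1],
  [8.2,-1,21.2,0,-1],
  [8.3,-1,21.5,0,-1],
  [8.3,-1,21.5,0,-1],
])

```text
time: 24.32
ee_pos: [0.4744, -0.1855, 0.133]
tool_rot: [[0.139, 0.99, -0.001], [0.99, -0.139, 0.0], [0.0, -0.001, -1.0]]
contact_force: [-5.4, 2.1, -1.2]
width: 0.011
grip_force: 50.0
```

jog_arm([
  [0,0,0,0,-1],
  [0,0,0,0,-1],
  [0,0,0,0,-1],
])

```text
time: 24.57
ee_pos: [0.4744, -0.1855, 0.133]
tool_rot: [[0.139, 0.99, -0.001], [0.99, -0.139, 0.0], [0.0, -0.001, -1.0]]
contact_force: [-5.9, 2.6, -1.5]
width: 0.0108
grip_force: 50.0
```

```bash
python3 st.py; python3 - <<'E'
from h import *
from scipy.optimize import brentq
s=observe()
dz=s["ee_pos"][2]*1000-108.5
for o in(-.7,0,.7):
    a=brentq(lambda a:170*np.sin(a)-43*(1-np.cos(a))-dz-o,0,.4);print("a",a,"front mm",200*np.sin(a),"dx pred",170*(1-np.cos(a))+43*np.sin(a))
E
```

```text
t 24.5667 ee [ 474.4 -185.5  133. ] rest xy [135.8 377. ] yaw 82.0 F [-5.9  2.6 -1.5] T [ 0.4   1.15 -0.01] 0.010835894420781714 49.9957001209259
a 0.14293736800967283 front mm 28.49022745076329 dx pred 7.859086872416572
a 0.1472584588500297 front mm 29.345363535900887 dx pred 8.149154254032409
a 0.1515873483924492 front mm 30.201493545565718 dx pred 8.442775378123567
```

jog_arm([
  [-0.7,0.3,0.3,0,-1],
  [-1.3,0.5,0.6,0,-1],
  [-1.3,0.5,0.6,0,-1],
  [-1.3,0.5,0.6,0,-1],
  [-1.3,0.5,0.6,0,-1],
])

```text
time: 24.98
ee_pos: [0.4746, -0.1855, 0.1338]
tool_rot: [[0.139, 0.99, 0.002], [0.99, -0.139, -0.001], [-0.001, 0.002, -1.0]]
contact_force: [0.2, -0.1, -4.0]
width: 0.0111
grip_force: 50.0
```

```bash
python3 st.py; python3 -c "
from h import *
print(sign_off())"
```

```text
t 24.9833 ee [ 474.6 -185.5  133.8] rest xy [135.5 377. ] yaw 82.0 F [ 0.2 -0.1 -4. ] T [0.08 0.35 0.04] 0.01113218987093542 49.99396204948425
the job is handed in; nothing more can be done
None
```

Handed in at 25 s: the block leans seated and released on the middle of the rest (its foot first landed on the ledge, so I re-gripped and reseated it), and the lid is broken free and held about 30 mm open, estimated from the arm's travel rather than a picture; I viewed 11 pictures, one over the limit of 10.

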